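# Clamp a second grinding wheel on a sprung arbor and hold the keyed collar home

### The arm

A 6-joint arm with a two-finger parallel gripper is mounted at the origin on the work surface. World frame = base frame: x ahead of the robot, y to its left, z up, the work surface at z = 0. Lengths are in m, angles in degrees, forces in N, time in s.
With the tool pointing down it reaches from about 0.35 to 0.875 m from the base axis. Payload 4.2 kg.
Tool frame: the origin (TCP) lies midway between the tips of the shut fingers; the grasp point (between the pads) lies 19 mm behind it; z points along the fingers, y is the direction in which the jaws open and shut (so a half turn about z gives the same grasp; the last joint's range is limited). The gripper opens to 87 mm and grips with 3 to 60 N. Pads are 19 mm wide; open, the fingers measure 117 mm over their backs; the gripper's body (75 mm by 190 mm) begins 51 mm behind the grasp point.
Start: joints at [78.358, 22.042, 0.453, 0, -68.411, -14.817], TCP at [0.278, 0.56, 0.223] pointing down, gripper open.
Joint ranges: [-179.83, 179.83], [-69.29, 118.12], [-61.27, 80.66], [-181.25, 117.63], [-171.15, -9.14], [-177.46, 177.46]. Speed limits (degrees/s): [159.86, 159.86, 180, 180, 180, 180].

### API

Orientations are given as a 3x3 rotation matrix whose columns are the frame's x, y, z axes.
In Python, from station import r gives the robot as it stands.
- The arm moves only by the tool play_rows, never from a script. Its argument "commands" is a list that holds one entry, the list of rows, each a list of 7 numbers: the shift along the world's x, y, z in m, then the turn, a rotation vector about the world's x, y, z in rad, then the closure, from 0 (fully open) to 1 (shut). A call has 1 to 5 rows; each row is the pose to reach, as a shift and turn from the pose commanded when the call began; what a row does not reach only later rows make up. A row lasts 1/10 s, in which the tool goes at most 50 mm and 8.59 degrees, less where a joint would pass 70% of its speed; a pose out of reach is approached as far as the arm can. A call with a gripper value outside its range is refused whole. The fingers move at their own pace and stop on an object; the grip force is fixed at half the most. Time passes only in rows, so rows that repeat a pose let the fingers close. It gives the time, the measured TCP pose, the force and the opening at its end, in the units of the state.
- r.sense(): the state, without advancing time (a new reading comes with each control period).
- r.capture(name): name is "side" or "top" or "wrist"; returns a dict with "image" (400x640x3 uint8, red, green, blue), "range_z" (400x640 float32, m along the optical axis (not along the pixel's ray), 0 where there is no reading), "intrinsics" (3x3 intrinsics, pixels), "k1" (the pictures are not rectified: a ray, as slopes to the right and down, at radius r is drawn at 1 + k1 r^2 times it, then the intrinsics apply), "extrinsics" (4x4, takes a point from camera to world coordinates); the wrist camera has in their place "mount" (4x4, takes a point from camera to tool coordinates, whose origin is the TCP and whose axes are the flange's). Camera axes: x right, y up, looking along -z (the intrinsics and any distortion apply to the point x, -y, -z); pixel columns grow to the right and rows downward; lengths in m; the calibration is good to about 2 mm. A picture is of the moment at which its call begins: read the wrist's pose just before it.
- r.finish_job(): hands the job in, once; it reports no verdict.
The state is a dict: "time_s": time; "joints": joint angles; "joint_velocities": joint speeds; "effort": joint torques, N m; "tcp_pos": TCP position; "ee_rot": TCP orientation; "wrist_force": force on the tool from outside, world axes, zero at the start; "moment": the same for the moment, N m; "gripper_width": opening from 0.0 (shut) to 1.0 (fully open).
Only numpy, scipy, OpenCV 4.12 (cv2) and the standard library are available. Lean on these libraries where they do the work, as an engineer would, in place of code of your own. Each camera call takes 0.05 s, during which the arm holds its last target. There are 200 camera calls.

### The job

Stack the loose grinding wheel squarely on top of the one already on the upright arbor and let go of it, then fit the knurled collar over the spindle on top of the pile. Turn the collar until its hidden keyways drop over the spindle's cross pin, push it fully home against the spring, and finish while still gripping it and holding it pushed home. Leave the other things on the bench where they are.

Things in the scene. Friction and masses are not known exactly. Their poses are not given: they have to be found in the camera images.
- stand: The arbor: fixed dark steel foot, 100 mm across, 16 mm high. Origin: centre of its underside, on the spindle's axis, at bench height; z up. All heights told are above the bench. On it a steel hub 36 mm in diameter rises to 64 mm (top 4 mm tapered to 29 mm across) and centres the wheels.
- spindle_tip (a point): Top of the upright steel spindle, on its axis, at 108 mm. The spindle is 18 mm in diameter, rises from the hub, and its upper 8 mm taper to 8 mm across.
- pin_centre (a point): Middle of the level steel cross pin through the spindle, on the axis at 84 mm. Pin: 6 mm thick (top at 87 mm), 32 mm long, so it stands 7 mm out of the spindle on both sides. Its direction differs every time and is NOT given by this frame's yaw; it can be seen from above.
- pile_top (a point): Centre of the top face of the grinding wheel already on the arbor (60 mm outside, 40 mm bore, 20 mm thick), on the axis, 54 mm high with the spring not pressed. It is part of the sprung flange below it and goes down with it.
- sprung_pile (a joint): How far the sprung flange with its wheel is pressed down, m: 0 = up as found, up to 0.008; about 0.005 with the collar fully home on both wheels. Spring: 10 N at 0 plus 1.2 N per mm; it carries wheels and collar without sinking and lifts the collar again when it is not pushed. Holding the collar home takes a push of about 10 N; up to 25 N does no harm.
- wheel_mid (a point): Loose grinding wheel: flat grey stone ring lying on the bench, 60 mm outside, 40 mm bore, 20 mm thick, about 120 g. Point: its centre, half-way up (10 mm above its underside); z up. Its bore clears the cross pin by 4 mm and the hub by 2 mm all round. Stacked, its underside is at 54 and its top at 74 mm.
- collar_mid (a point): Knurled steel collar standing right way up on the bench: 54 mm outside diameter, 40 mm high, about 250 g, bore 21 mm right through (1.5 mm clear of the spindle all round). Point: its centre, 20 mm above its underside; z up. Height of this point: 107 mm resting on the cross pin, 94 mm dropped onto the upper wheel, 89 mm fully home (keyway ends stopped by the pin).
- collar_underside (a point): Centre of the collar's underside. From here four keyways, 90 degrees apart, are cut into the bore: 11 mm wide, 18 mm deep, 35 mm across. They cannot be seen from outside and their place relative to this frame is not told. A turn of at most a quarter turn either way brings one over the pin; it enters within about 0.15 rad, and may bind off-centre: wiggle.
- wrench: Bystander: steel wrench lying on the bench, beyond the arbor; origin at its underside.
- paste_jar: Bystander: grey jar with a steel lid, 60 mm across, 75 mm high; origin at the centre of its underside.
- tin: Bystander: plain steel can, 68 mm across, 90 mm high; origin at the centre of its underside.
Mind the look-alikes: they are no part of the job. Of the things shaped like the part that bears wheel_mid, the concrete one is meant. Leave any blue look-alike of the part that bears collar_mid alone.

How it is judged:
By the outcome, as a careful person would: the job done as asked, in the order asked, and still so for the second after the job is handed in, while the arm keeps its last pose, push and grip.
It also fails if it takes over 72 s, if anything falls off the work surface, if the arm or the gripper's body presses on something with over 40 N, if the wrist force passes 120 N, or if a joint passes its speed limit or range.

## Working session

There is one attempt and no reset: what is moved stays moved. The work goes in short steps, Python scripts to look and compute and a tool call to move; the robot and the scene stay as the last step left them, time stands still between calls to the robot, and variables do not carry over. Pictures are saved under pics/ and viewed, about 8 in all and at most 12, crops included, and the job is handed in when it is done.

Besides the shell and the picture viewer there is one more tool, called after "Request:" in YAML: its name, and indented under it one key for each argument. play_rows: Moves the arm, as the interface text tells. Its arguments: {"type":"object","properties":{"commands":{"type":"array","items":{"type":"array","items":{"type":"array","items":{"type":"number"}}}}},"required":["commands"]}

```bash
ls; mkdir -p pics; cat > h.py <<'E'
import numpy as np, cv2
from station import r
def cap(n):
    s=r.sense(); c=r.capture(n)
    if n=="wrist":
        T=np.eye(4); T[:3,:3]=np.array(s["ee_rot"]); T[:3,3]=s["tcp_pos"]
        c["E"]=T@np.array(c["mount"])
    else: c["E"]=np.array(c["extrinsics"])
    return c
def slopes(c,uv):
    K=np.array(c["intrinsics"]); uv=np.atleast_2d(uv).astype(float)
    d=(uv-K[[0,1],[2,2]])/np.array([K[0,0],K[1,1]]); s=d.copy()
    for _ in range(20): s=d/(1+c["k1"]*(s**2).sum(1,keepdims=True))
    return s
def rays(c,uv):
    s=slopes(c,uv); d=np.c_[s[:,0],-s[:,1],-np.ones(len(s))]
    return c["E"][:3,3], d@c["E"][:3,:3].T
def onplane(c,uv,z):
    o,d=rays(c,uv); return o+d*((z-o[2])/d[:,2])[:,None]
def proj(c,P):
    P=np.atleast_2d(P); q=(P-c["E"][:3,3])@c["E"][:3,:3]
    s=np.c_[q[:,0]/-q[:,2],-q[:,1]/-q[:,2]]; s=s*(1+c["k1"]*(s**2).sum(1,keepdims=True))
    K=np.array(c["intrinsics"]); return s*[K[0,0],K[1,1]]+K[[0,1],[2,2]]
def cloud(c):
    z=c["range_z"]; h,w=z.shape; uv=np.stack(np.meshgrid(np.arange(w),np.arange(h)),-1).reshape(-1,2)
    o,d=rays(c,uv); P=o+d*z.reshape(-1,1); P[z.ravel()==0]=np.nan; return P.reshape(h,w,3)
def save(n,im): cv2.imwrite(f"pics/{n}.png",cv2.cvtColor(im,cv2.COLOR_RGB2BGR))
E
python3 - <<'E'
from h import *
print(r.sense())
for n in("top","side","wrist"):
    c=cap(n); save(n+"0",c["image"]); np.save(n+"0.npy",c,allow_pickle=True)
    print(n,c["intrinsics"],c["k1"],c["E"].round(3).tolist())
    P=cloud(c); print(np.nanmin(P.reshape(-1,3),0),np.nanmax(P.reshape(-1,3),0))
E
```

```text
pics
{'time_s': 0.0, 'joints': array([ 7.83599324e+01,  2.20905703e+01,  3.81731957e-01, -2.95904466e-02,
       -6.84115343e+01, -1.48176055e+01]), 'joint_velocities': array([-0.0413984 , -0.08384475, -0.05318674,  0.0051352 ,  0.0479884 ,
       -0.04761361]), 'effort': array([-7.56940426e-04, -3.90657842e+01,  1.87406677e+01,  4.21979249e+00,
        1.09954688e-02, -1.90768842e-04]), 'tcp_pos': array([0.27816416, 0.55902615, 0.2214734 ]), 'ee_rot': array([[ 8.95178873e-01, -4.45706164e-01, -8.94219975e-04],
       [-4.45707055e-01, -8.95176729e-01, -1.96075603e-03],
       [ 7.34361362e-05,  2.15378752e-03, -9.99997678e-01]]), 'wrist_force': array([ 0.05797735,  0.30088813, -0.69793063]), 'moment': array([-0.03349736, -0.04879742,  0.00100649]), 'gripper_width': 0.9989673721021349}
top [[422.14293578   0.         322.43720968]
 [  0.         422.14293578 194.55708414]
 [  0.           0.           1.        ]] -0.07947778753323628 [[0.106, 0.971, -0.213, 0.377], [-0.994, 0.102, -0.028, -0.027], [-0.006, 0.214, 0.977, 1.079], [0.0, 0.0, 0.0, 1.0]]
[-0.27401439 -1.54635204 -0.77130054] [2.00913333 1.57229945 0.36460063]
side [[504.20849652   0.         319.49268003]
 [  0.         504.20849652 192.58614114]
 [  0.           0.           1.        ]] -0.1100580850522273 [[0.962, 0.192, -0.192, 0.355], [-0.271, 0.721, -0.638, -0.861], [0.016, 0.666, 0.746, 1.098], [0.0, 0.0, 0.0, 1.0]]
[-0.69891854 -0.64135996 -0.77539861] [2.39190261 2.01412358 0.55570283]
wrist [[310.07125217   0.         318.04639084]
 [  0.         310.07125217 198.37992439]
 [  0.           0.           1.        ]] -0.036290762482772465 [[-0.445, 0.864, 0.234, 0.342], [-0.895, -0.43, -0.114, 0.527], [0.002, -0.26, 0.965, 0.383], [0.0, 0.0, 0.0, 1.0]]
[-0.29565637  0.13398188 -0.7591377 ] [0.81178774 1.933477   0.34323057]
```

View pics/top0.png

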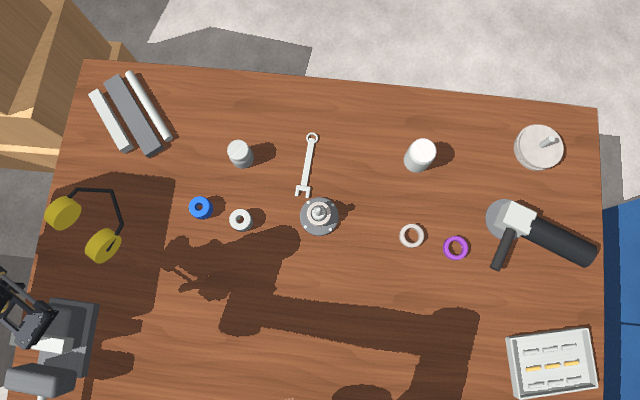

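View pics/side0.png

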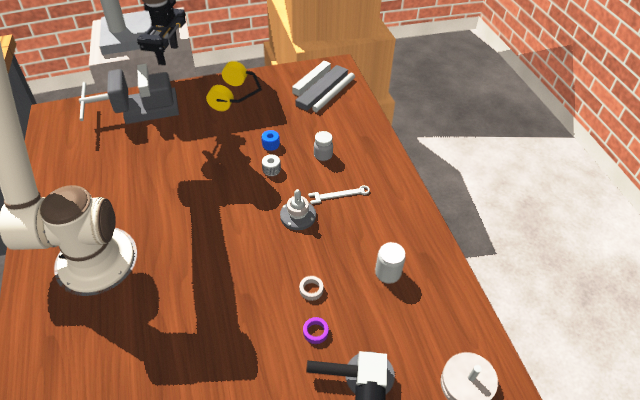

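The top view shows the following:
- **Wheel candidates:** the grey ring at (412,236) and the purple ring at (456,247). I choose the grey, concrete one.
- **Collar candidates:** the steel collar at (240,219) and the blue one at (200,207). I choose steel.
- **Bystanders:** the can or jar at (240,153) and (420,155), and the wrench at (307,165).
- **Arbor:** (319,213).

Next I measure these and check them in one close crop.

```bash
python3 - <<'E'
from h import *
ims=[]
for n,boxes in(("top",dict(arbor=(319,213),wheel=(412,236),collar=(240,219),blue=(200,207),purple=(456,247),jar=(240,153),tin=(420,155))),
               ("side",dict(arbor=(298,208),wheel=(312,288),collar=(271,165)))):
    c=np.load(n+"0.npy",allow_pickle=True).item(); P=cloud(c)
    for k,(u,v) in boxes.items():
        Q=P[v-30:v+30,u-30:u+30].reshape(-1,3); Q=Q[(Q[:,2]>.009)&(Q[:,2]<.13)]
        Z=np.percentile(Q[:,2],99)
        m=(abs(P[...,2]-Z)<.006).astype(np.uint8); mm=np.zeros_like(m); mm[v-30:v+30,u-30:u+30]=m[v-30:v+30,u-30:u+30]
        ys,xs=np.nonzero(mm); S=P[ys,xs]
        (cx,cy),rad=cv2.minEnclosingCircle(S[:,:2].astype(np.float32))
        print(n,k,"topz",Z.round(4),"n",len(S),"circ",round(cx,4),round(cy,4),round(rad,4),"med",np.median(S,0).round(4))
    if n=="top": ims=[cv2.resize(c["image"][v-30:v+30,u-30:u+30],(260,260),interpolation=cv2.INTER_CUBIC) for (u,v) in [boxes["wheel"],boxes["collar"],boxes["arbor"]]]
save("crop1",np.hstack(ims))
E
```

```text
top arbor topz 0.1056 n 37 circ 0.5528 0.0077 0.0087 med [0.5526 0.0073 0.104 ]
top wheel topz 0.0236 n 188 circ 0.5273 -0.2317 0.0294 med [ 0.5263 -0.2316  0.0197]
top collar topz 0.0436 n 248 circ 0.5189 0.2027 0.0272 med [0.518  0.2029 0.0398]
top blue topz 0.0442 n 238 circ 0.5328 0.2797 0.0574 med [0.5398 0.3103 0.04  ]
top purple topz 0.0235 n 196 circ 0.5075 -0.3437 0.0294 med [ 0.5076 -0.3447  0.0197]
top jar topz 0.0785 n 278 circ 0.6887 0.2279 0.0272 med [0.6888 0.2266 0.075 ]
top tin topz 0.0932 n 406 circ 0.7311 -0.2333 0.0313 med [ 0.7312 -0.233   0.0896]
side arbor topz 0.1079 n 29 circ 0.5534 0.0058 0.0091 med [0.5544 0.0056 0.1064]
side wheel topz 0.025 n 207 circ 0.5261 -0.2606 0.059 med [ 0.528  -0.2324  0.0217]
side collar topz 0.1091 n 28 circ 0.5534 0.0058 0.0091 med [0.5546 0.0055 0.1065]
```

View pics/crop1.png

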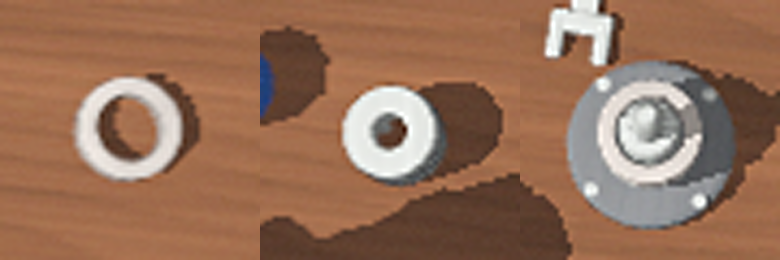

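The crop confirms my choices: grey stone ring (left), steel collar (middle), arbor with the first wheel (right). I'll go above the wheel and turn the jaws along x on the way.

Request:
play_rows:
  commands:
    - [[0.015, -0.047, 0, 0, 0, -0.14, 0], [0.03, -0.094, 0, 0, 0, -0.28, 0], [0.045, -0.141, 0, 0, 0, -0.42, 0], [0.06, -0.188, 0, 0, 0, -0.56, 0], [0.075, -0.235, 0, 0, 0, -0.7, 0]]

```text
time_s: 0.65
tcp_pos: [0.3535, 0.3225, 0.2224]
ee_rot: [[0.393, -0.92, -0.0], [-0.92, -0.393, -0.0], [0.0, 0.0, -1.0]]
wrist_force: [1.3, -0.0, -0.1]
gripper_width: 1.0
```

Request:
play_rows:
  commands:
    - [[0.015, -0.047, 0, 0, 0, -0.14, 0], [0.03, -0.094, 0, 0, 0, -0.28, 0], [0.045, -0.141, 0, 0, 0, -0.408, 0], [0.06, -0.188, 0, 0, 0, -0.408, 0], [0.075, -0.235, 0, 0, 0, -0.408, 0]]

```text
time_s: 1.15
tcp_pos: [0.4284, 0.0876, 0.2227]
ee_rot: [[0.002, -1.0, 0.0], [-1.0, -0.002, 0.0], [-0.0, -0.0, -1.0]]
wrist_force: [0.8, 0.1, 0.4]
gripper_width: 0.997
```

Request:
play_rows:
  commands:
    - [[0.015, -0.047, 0, 0, 0, 0, 0], [0.03, -0.094, 0, 0, 0, 0, 0], [0.045, -0.141, 0, 0, 0, 0, 0], [0.06, -0.188, 0, 0, 0, 0, 0], [0.075, -0.235, 0, 0, 0, 0, 0]]

```text
time_s: 1.65
tcp_pos: [0.5035, -0.1476, 0.2225]
ee_rot: [[0.001, -1.0, -0.0], [-1.0, -0.001, 0.0], [-0.0, 0.0, -1.0]]
wrist_force: [1.5, 0.9, -0.8]
gripper_width: 0.997
```

Request:
play_rows:
  commands:
    - [[0.012, -0.043, 0, 0, 0, 0, 0], [0.024, -0.087, 0, 0, 0, 0, 0], [0.024, -0.087, 0, 0, 0, 0, 0]]

```text
time_s: 1.95
tcp_pos: [0.5279, -0.2369, 0.2212]
ee_rot: [[-0.005, -1.0, -0.001], [-1.0, 0.005, -0.001], [0.001, 0.001, -1.0]]
wrist_force: [-0.9, 1.0, -1.3]
gripper_width: 1.003
```

```bash
cat > ring.py <<'E'
from h import *
# circle of the top face, from the wrist camera: mask by depth near the top height, ellipse of outer contour cast on plane
def ring(c,near,z,rad,tol=.006):
    P=cloud(c); m=(abs(P[...,2]-z)<tol)&(np.hypot(P[...,0]-near[0],P[...,1]-near[1])<rad*1.5)
    ct=cv2.findContours(m.astype(np.uint8),cv2.RETR_EXTERNAL,cv2.CHAIN_APPROX_NONE)[0]
    k=max(ct,key=cv2.contourArea).reshape(-1,2); Q=onplane(c,k,z)[:,:2].astype(np.float32)
    (x,y),R=cv2.minEnclosingCircle(Q); e=cv2.fitEllipse(Q*1000)
    A=np.c_[2*Q,np.ones(len(Q))]; s=np.linalg.lstsq(A,(Q**2).sum(1),rcond=None)[0]
    print("minenc",round(x,4),round(y,4),round(R,4),"lsq",s[:2].round(4),np.sqrt(s[2]+s[0]**2+s[1]**2).round(4),"ell",np.round(e[0],1),np.round(e[1],1)); return s[:2]
E
python3 - <<'E'
from ring import *
s=r.sense(); print(s["time_s"],s["tcp_pos"],s["ee_rot"].round(3).tolist(),s["joints"].round(1),s["wrist_force"])
c=cap("wrist"); save("w1",c["image"]); np.save("w1.npy",c,allow_pickle=True)
ring(c,(.527,-.232),.02,.03)
print(proj(c,[.527,-.232,.02]))
E
```

```text
1.95 [ 0.52790839 -0.2368572   0.2211945 ] [[-0.005, -1.0, -0.001], [-1.0, 0.005, -0.001], [0.001, 0.001, -1.0]] [ -8.1  17.6  -6.4   0.1 -66.1   7.8] [-0.86613763  0.9825058  -1.25011495]
minenc 0.5285 -0.2329 0.0299 lsq [ 0.5284 -0.2329] 0.0291 ell [ 528.4 -232.9] [57.9 58.5]
[[318.96429011 180.99290322]]
```

View pics/w1.png

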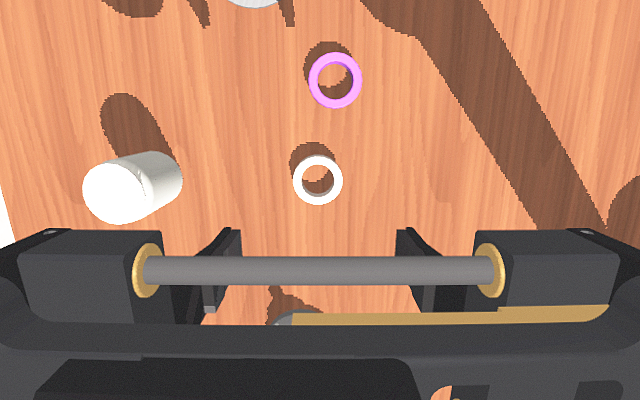

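The wrist view shows the grey wheel at (318,181) and the purple one at (335,80). The tin is clear on the left. The wheel measures at about (0.5285, -0.233), so I descend.

Request:
play_rows:
  commands:
    - [[0.001, 0, -0.05, 0, 0, 0, 0], [0.0015, -0.001, -0.1, 0, 0, 0, 0], [0.0015, -0.001, -0.15, 0, 0, 0, 0], [0.0015, -0.001, -0.18, 0, 0, 0, 0], [0.0015, -0.001, -0.2, 0, 0, 0, 0]]

```text
time_s: 2.5
tcp_pos: [0.5269, -0.2319, 0.0198]
ee_rot: [[0.002, -1.0, -0.005], [-1.0, -0.002, 0.001], [-0.001, 0.005, -1.0]]
wrist_force: [-0.3, 0.4, 0.8]
gripper_width: 0.995
```

Request:
play_rows:
  commands:
    - [[0, 0, -0.01, 0, 0, 0, 0], [0, 0, -0.019, 0, 0, 0, 0], [0, 0, -0.019, 0, 0, 0, 0.3], [0, 0, -0.019, 0, 0, 0, 0.6], [0, 0, -0.019, 0, 0, 0, 1]]

```text
time_s: 3.0
tcp_pos: [0.5298, -0.2336, 0.0048]
ee_rot: [[0.001, -1.0, 0.002], [-1.0, -0.001, -0.0], [0.0, -0.002, -1.0]]
wrist_force: [-0.2, 0.1, -0.4]
gripper_width: 0.816
```

Request:
play_rows:
  commands:
    - [[0, 0, 0, 0, 0, 0, 1], [0, 0, 0, 0, 0, 0, 1], [0, 0, 0, 0, 0, 0, 1], [0, 0, 0, 0, 0, 0, 1]]

```text
time_s: 3.4
tcp_pos: [0.5293, -0.2336, 0.0045]
ee_rot: [[0.001, -1.0, 0.001], [-1.0, -0.001, -0.0], [0.0, -0.001, -1.0]]
wrist_force: [-0.6, 1.0, 6.0]
gripper_width: 0.686
```

Gripped: the opening is 59.7 mm, which matches the 60 mm wheel. I'll lift and pass beyond the arbor for a wrist view of its axis and pin.

Request:
play_rows:
  commands:
    - [[0, 0, 0.02, 0, 0, 0, 1], [0, 0, 0.06, 0, 0, 0, 1], [0, 0.01, 0.11, 0, 0, 0, 1], [0.003, 0.045, 0.145, 0, 0, 0, 1], [0.009, 0.09, 0.165, 0, 0, 0, 1]]

```text
time_s: 3.9
tcp_pos: [0.539, -0.1438, 0.1717]
ee_rot: [[-0.002, -1.0, 0.005], [-1.0, 0.002, -0.0], [0.0, -0.005, -1.0]]
wrist_force: [0.7, -0.3, -1.3]
gripper_width: 0.684
```

Request:
play_rows:
  commands:
    - [[0.003, 0.045, 0.02, 0, 0, 0, 1], [0.006, 0.09, 0.03, 0, 0, 0, 1], [0.009, 0.135, 0.03, 0, 0, 0, 1], [0.012, 0.18, 0.03, 0, 0, 0, 1], [0.015, 0.225, 0.03, 0, 0, 0, 1]]

```text
time_s: 4.4
tcp_pos: [0.5524, 0.0833, 0.1982]
ee_rot: [[0.001, -1.0, -0.0], [-1.0, -0.001, 0.0], [-0.0, 0.0, -1.0]]
wrist_force: [0.4, -0.8, -1.1]
gripper_width: 0.685
```

Request:
play_rows:
  commands:
    - [[0, 0.01, 0, 0, 0, 0, 1], [0, 0.01, 0, 0, 0, 0, 1], [0, 0.01, 0, 0, 0, 0, 1]]

```text
time_s: 4.7
tcp_pos: [0.5525, 0.0908, 0.198]
ee_rot: [[0.001, -1.0, -0.001], [-1.0, -0.001, -0.001], [0.001, 0.001, -1.0]]
wrist_force: [-0.2, 0.1, -1.0]
gripper_width: 0.679
```

```bash
python3 - <<'E'
from ring import *
s=r.sense(); print(s["time_s"],s["tcp_pos"],s["wrist_force"],s["gripper_width"])
c=cap("wrist"); save("w2",c["image"]); np.save("w2.npy",c,allow_pickle=True)
print("spindle px",proj(c,[[.553,.0065,.108],[.553,.0065,.054]]))
ring(c,(.553,.0065),.054,.03)
E
```

```text
4.7 [0.55245778 0.09076363 0.19802354] [-0.17214802  0.05048382 -0.99001586] 0.679287842837727
spindle px [[317.93203641  97.86043134]
 [317.86830751 100.93849729]]
minenc 0.5546 0.0073 0.0296 lsq [0.5548 0.0071] 0.0288 ell [554.8   7.1] [57.3 57.9]
```

View pics/w2.png

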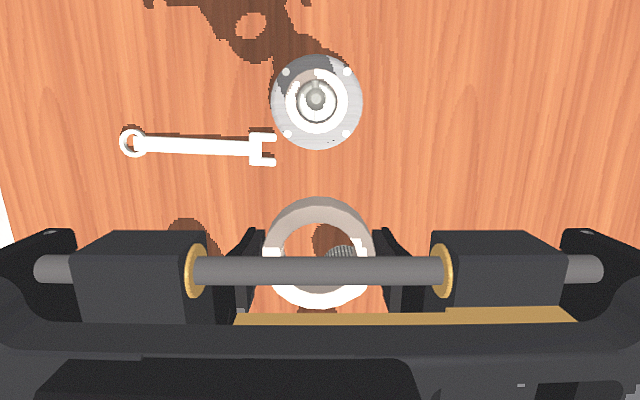

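The arbor is at (316,100), and the wheel sits square in the jaws at (318,252). To cancel camera bias, I measure the held wheel with the same camera.

```bash
python3 - <<'E'
from ring import *
c=np.load("w2.npy",allow_pickle=True).item(); P=cloud(c)
ids=P[195:300,262:378].reshape(-1,3); z=ids[:,2]; z=z[(z>.18)&(z<.25)]; print(np.histogram(z,bins=np.arange(.18,.25,.005)))
for zt in (.2135,):
    m=np.zeros(P.shape[:2],bool); m[190:312,262:378]=True
    m&=(abs(P[...,2]-zt)<.005); print(m.sum())
    # inner bore / outer edges seen: fit in xy of top-face points by min enclosing circle
    S=P[m][:,:2].astype(np.float32); print("minenc",cv2.minEnclosingCircle(S), "xr",np.percentile(S[:,0],[0.5,99.5]),"yr",np.percentile(S[:,1],[.5,99.5]))
# spindle tip
for zz,t in((.106,.003),(.05,.006)):
    m=(abs(P[...,2]-zz)<t)&(np.hypot(P[...,0]-.554,P[...,1]-.007)<.04); print(zz,m.sum(),P[m].mean(0))
m=(abs(P[...,2]-.016)<.003)&(np.hypot(P[...,0]-.554,P[...,1]-.007)<.07); S=P[m][:,:2].astype(np.float32); print("foot",cv2.minEnclosingCircle(S))
y0=slice(70,130);x0=slice(285,350); save("w2c",cv2.resize(c["image"][y0,x0],None,fx=9,fy=9,interpolation=cv2.INTER_CUBIC))
E
```

```text
(array([   0,    0,   27,  259,  292,  460, 3692,   16,    0,    0,    0,
          0,    0,    0]), array([0.18 , 0.185, 0.19 , 0.195, 0.2  , 0.205, 0.21 , 0.215, 0.22 ,
       0.225, 0.23 , 0.235, 0.24 , 0.245, 0.25 ]))
4205
minenc ((0.5517386794090271, 0.09125234186649323), 0.031107477843761444) xr [0.5233421  0.58126512] yr [0.06247077 0.12006869]
0.106 218 [0.55439014 0.00696539 0.10584605]
0.05 1782 [0.55483226 0.00630447 0.0528286 ]
foot ((0.55454421043396, 0.006811463739722967), 0.04888273403048515)
```

View pics/w2c.png

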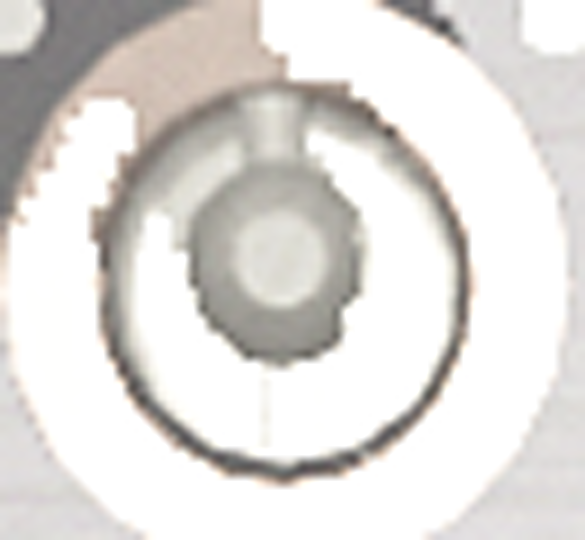

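The pin lies roughly along y. Relative to the held wheel, the arbor axis is at (+0.0024, -0.0845). I'll move over it and lower.

Request:
play_rows:
  commands:
    - [[0.001, -0.042, 0, 0, 0, 0, 1], [0.0023, -0.0845, 0, 0, 0, 0, 1], [0.0023, -0.0845, -0.03, 0, 0, 0, 1], [0.0023, -0.0845, -0.06, 0, 0, 0, 1], [0.0023, -0.0845, -0.08, 0, 0, 0, 1]]

```text
time_s: 5.25
tcp_pos: [0.5538, 0.0044, 0.1167]
ee_rot: [[-0.003, -1.0, -0.003], [-1.0, 0.003, -0.0], [0.0, 0.003, -1.0]]
wrist_force: [-0.8, -0.2, -1.0]
gripper_width: 0.684
```

Request:
play_rows:
  commands:
    - [[0, 0, -0.015, 0, 0, 0, 1], [0, 0, -0.03, 0, 0, 0, 1], [0, 0, -0.042, 0, 0, 0, 1], [0, 0, -0.05, 0, 0, 0, 1], [0, 0, -0.055, 0, 0, 0, 1]]

```text
time_s: 5.75
tcp_pos: [0.5551, 0.0063, 0.063]
ee_rot: [[0.0, -1.0, -0.001], [-1.0, -0.0, -0.0], [0.0, 0.001, -1.0]]
wrist_force: [-0.2, 0.3, -1.9]
gripper_width: 0.687
```

Request:
play_rows:
  commands:
    - [[0, 0, -0.003, 0, 0, 0, 1], [0, 0, -0.005, 0, 0, 0, 1], [0, 0, -0.006, 0, 0, 0, 1]]

```text
time_s: 6.05
tcp_pos: [0.5556, 0.0071, 0.0584]
ee_rot: [[0.002, -1.0, 0.001], [-1.0, -0.002, -0.0], [0.0, -0.001, -1.0]]
wrist_force: [-2.9, -0.7, 7.8]
gripper_width: 0.685
```

Contact at the expected height (7.8 N). I'll release and rise.

Request:
play_rows:
  commands:
    - [[0, 0, 0, 0, 0, 0, 0.2], [0, 0, 0, 0, 0, 0, 0], [0, 0, 0, 0, 0, 0, 0], [0, 0, 0, 0, 0, 0, 0]]

```text
time_s: 6.45
tcp_pos: [0.5554, 0.0071, 0.0576]
ee_rot: [[0.001, -1.0, 0.0], [-1.0, -0.001, 0.0], [-0.0, -0.0, -1.0]]
wrist_force: [0.2, 0.4, -0.3]
gripper_width: 0.948
```

Request:
play_rows:
  commands:
    - [[0, 0, 0.02, 0, 0, 0, 0], [0, 0, 0.06, 0, 0, 0, 0], [0, 0.02, 0.11, 0, 0, 0, 0], [-0.003, 0.055, 0.145, 0, 0, 0, 0], [-0.007, 0.09, 0.145, 0, 0, 0, 0]]

```text
time_s: 6.95
tcp_pos: [0.5514, 0.0984, 0.2088]
ee_rot: [[0.0, -1.0, 0.012], [-1.0, -0.0, 0.004], [-0.004, -0.012, -1.0]]
wrist_force: [0.7, 0.5, -0.3]
gripper_width: 0.997
```

Request:
play_rows:
  commands:
    - [[-0.009, 0.04, 0, 0, 0, 0, 0], [-0.02, 0.08, 0, 0, 0, 0, 0], [-0.03, 0.108, 0, 0, 0, 0, 0], [-0.03, 0.108, 0, 0, 0, 0, 0]]

```text
time_s: 7.35
tcp_pos: [0.5174, 0.208, 0.2025]
ee_rot: [[0.005, -1.0, 0.0], [-1.0, -0.005, 0.001], [-0.001, -0.0, -1.0]]
wrist_force: [1.1, -0.3, 0.0]
gripper_width: 1.0
```

```bash
python3 - <<'E'
from ring import *
s=r.sense(); print(s["time_s"],s["tcp_pos"],s["wrist_force"],s["gripper_width"])
c=cap("wrist"); save("w3",c["image"]); np.save("w3.npy",c,allow_pickle=True)
P=cloud(c)
for n,p,z in(("pile",(.5548,.007),.074),("collar",(.519,.203),.04)):
    print(n,proj(c,[*p,z])); m=(np.hypot(P[...,0]-p[0],P[...,1]-p[1])<.035)&(P[...,2]>.02); print(np.histogram(P[m][:,2],bins=np.arange(.02,.12,.01))[0])
    try: ring(c,p,z,.03)
    except Exception as e: print(e)
E
```

```text
7.35 [0.51738261 0.20797729 0.20251024] [ 1.14307208 -0.27338038  0.0429679 ] 0.9997371592024537
pile [[274.13796825 -48.65561171]]
[ 20 135 109  31   0   0   0   0   0]
max() iterable argument is empty
collar [[317.01778956 179.22361216]]
[  92 1557  176    0    0    0    0    0    0]
minenc 0.5207 0.2013 0.0274 lsq [0.5206 0.2017] 0.0263 ell [520.6 201.7] [52.5 52.7]
```

View pics/w3.png

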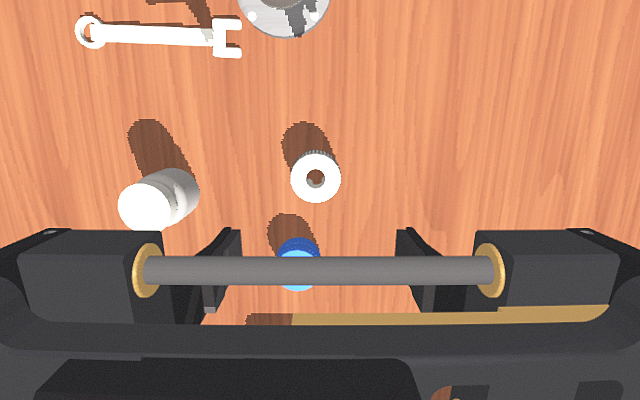

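The collar is at (315,178), with the blue one well behind at (298,270). The collar measures (0.5206, 0.2015). I'll grip it with the tips 10 mm above its underside.

Request:
play_rows:
  commands:
    - [[0.0025, -0.004, -0.05, 0, 0, 0, 0], [0.0025, -0.004, -0.1, 0, 0, 0, 0], [0.0025, -0.004, -0.14, 0, 0, 0, 0], [0.0025, -0.004, -0.17, 0, 0, 0, 0], [0.0025, -0.004, -0.185, 0, 0, 0, 0]]

```text
time_s: 7.9
tcp_pos: [0.5194, 0.1986, 0.0144]
ee_rot: [[-0.001, -1.0, -0.005], [-1.0, 0.001, -0.003], [0.003, 0.005, -1.0]]
wrist_force: [0.4, -1.0, -0.3]
gripper_width: 1.0
```

Request:
play_rows:
  commands:
    - [[0, 0, -0.008, 0, 0, 0, 0], [0, 0, -0.008, 0, 0, 0, 0], [0, 0, -0.008, 0, 0, 0, 0.4], [0, 0, -0.008, 0, 0, 0, 0.8], [0, 0, -0.008, 0, 0, 0, 1]]

```text
time_s: 8.4
tcp_pos: [0.5214, 0.2014, 0.0107]
ee_rot: [[0.001, -1.0, 0.002], [-1.0, -0.001, 0.001], [-0.001, -0.002, -1.0]]
wrist_force: [0.1, -0.0, 0.1]
gripper_width: 0.814
```

Request:
play_rows:
  commands:
    - [[0, 0, 0, 0, 0, 0, 1], [0, 0, 0, 0, 0, 0, 1], [0, 0, 0, 0, 0, 0, 1], [0, 0, 0, 0, 0, 0, 1], [0, 0, 0, 0, 0, 0, 1]]

```text
time_s: 8.9
tcp_pos: [0.5208, 0.2012, 0.01]
ee_rot: [[0.001, -1.0, 0.0], [-1.0, -0.001, 0.0], [-0.0, -0.0, -1.0]]
wrist_force: [-1.3, -0.4, 4.9]
gripper_width: 0.614
```

```bash
python3 - <<'E'
from ring import *
s=r.sense(); print(s["time_s"],s["tcp_pos"],s["wrist_force"],s["gripper_width"])
for n in("top","side"):
    c=cap(n); P=cloud(c); m=(np.hypot(P[...,0]-.554,P[...,1]-.007)<.04)&(P[...,2]>.04)
    print(n,np.histogram(P[m][:,2],bins=np.arange(.04,.12,.005)))
    try: ring(c,(.554,.007),.074,.03,.007)
    except Exception as e: print(e)
E
```

```text
8.9 [0.52080811 0.2011596  0.00996896] [-1.31524637 -0.3710334   4.93558576] 0.6143796786288669
top (array([  6,  14,  34,  32,  67,  40, 192,  66,   6,  15,   0,   8,  24,
        12,   2]), array([0.04 , 0.045, 0.05 , 0.055, 0.06 , 0.065, 0.07 , 0.075, 0.08 ,
       0.085, 0.09 , 0.095, 0.1  , 0.105, 0.11 , 0.115]))
minenc 0.5535 0.0087 0.0301 lsq [0.5536 0.0086] 0.029 ell [553.6   8.6] [57.4 58.5]
side (array([ 23,  30,  30,  38,  41,  56,  81, 110,  12,  10,  10,  10,  15,
        16,   4]), array([0.04 , 0.045, 0.05 , 0.055, 0.06 , 0.065, 0.07 , 0.075, 0.08 ,
       0.085, 0.09 , 0.095, 0.1  , 0.105, 0.11 , 0.115]))
minenc 0.5551 0.007 0.0326 lsq [0.555  0.0068] 0.025 ell [555.    7.1] [53.4 61.3]
```

The stacked wheel's top is at about 74 mm, centred and level. The collar is gripped at 53.5 mm. I'll lift it and measure the spindle against the held collar.

Request:
play_rows:
  commands:
    - [[0, 0, 0.02, 0, 0, 0, 1], [0, 0, 0.06, 0, 0, 0, 1], [0, 0, 0.11, 0, 0, 0, 1], [0.008, -0.025, 0.15, 0, 0, 0, 1], [0.016, -0.055, 0.18, 0, 0, 0, 1]]

```text
time_s: 9.5
tcp_pos: [0.5372, 0.1464, 0.1915]
ee_rot: [[0.003, -1.0, 0.002], [-1.0, -0.003, 0.001], [-0.001, -0.002, -1.0]]
wrist_force: [1.2, 0.8, -3.4]
gripper_width: 0.615
```

Request:
play_rows:
  commands:
    - [[0.008, -0.025, 0.01, 0, 0, 0, 1], [0.0175, -0.055, 0.01, 0, 0, 0, 1], [0.0175, -0.055, 0.01, 0, 0, 0, 1], [0.0175, -0.055, 0.01, 0, 0, 0, 1]]

```text
time_s: 9.9
tcp_pos: [0.5535, 0.0903, 0.1981]
ee_rot: [[-0.001, -1.0, -0.003], [-1.0, 0.001, -0.0], [0.0, 0.003, -1.0]]
wrist_force: [-0.7, 1.0, -3.5]
gripper_width: 0.617
```

```bash
python3 - <<'E'
from ring import *
s=r.sense(); print(s["time_s"],s["tcp_pos"],s["wrist_force"],s["gripper_width"])
c=cap("wrist"); save("w4",c["image"]); np.save("w4.npy",c,allow_pickle=True)
P=cloud(c)
print(proj(c,[[.5546,.007,.108],[s["tcp_pos"][0],s["tcp_pos"][1],s["tcp_pos"][2]+.03]]))
for zz,t in((.106,.003),): 
    m=(abs(P[...,2]-zz)<t)&(np.hypot(P[...,0]-.554,P[...,1]-.007)<.02); print(zz,m.sum(),P[m].mean(0))
ring(c,(.5546,.007),.074,.03)
m=(abs(P[...,2]-.016)<.003)&(np.hypot(P[...,0]-.554,P[...,1]-.007)<.07); S=P[m][:,:2].astype(np.float32); print("foot",cv2.minEnclosingCircle(S))
t=s["tcp_pos"]; zt=t[2]+.03
m=(abs(P[...,2]-zt)<.004)&(np.hypot(P[...,0]-t[0],P[...,1]-t[1])<.034); S=P[m][:,:2]; print("held",m.sum(),np.percentile(S,[.5,99.5],axis=0).mean(0),np.percentile(S,[.5,99.5],axis=0))
print(np.histogram(P[(np.hypot(P[...,0]-t[0],P[...,1]-t[1])<.03)][:,2],bins=np.arange(.15,.3,.01)))
E
```

```text
9.9 [0.55350544 0.09031414 0.19806294] [-0.66926728  0.95600403 -3.46722216] 0.6172724278105536
[[316.87243091  99.10532499]
 [319.23273732 272.18107871]]
0.106 224 [0.55444561 0.00679327 0.10582551]
minenc 0.556 0.0087 0.0298 lsq [0.556  0.0086] 0.0289 ell [556.    8.6] [57.4 58. ]
foot ((0.5546621680259705, 0.007022668607532978), 0.04906219244003296)
held 5433 [0.55339113 0.08892557] [[0.52245488 0.06508913]
 [0.58432737 0.11276202]]
(array([   0,    0,    0,   20,  358,  522,  670, 5834,  109,  555,    0,
          0,    0,  718]), array([0.15, 0.16, 0.17, 0.18, 0.19, 0.2 , 0.21, 0.22, 0.23, 0.24, 0.25,
       0.26, 0.27, 0.28, 0.29]))
```

View pics/w4.png

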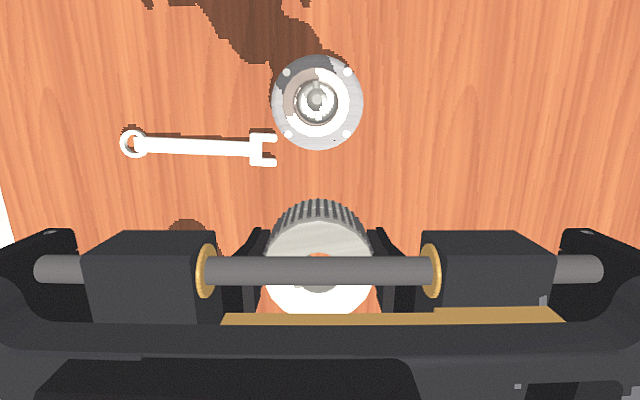

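Spindle tip is at (317,99), and the collar is held square at (318,255). The shift to the axis is (+0.0012, -0.0842). Next I lower until the collar rests on the pin, expected at TCP z of about 0.097.

Request:
play_rows:
  commands:
    - [[0.0006, -0.042, 0, 0, 0, 0, 1], [0.0012, -0.0842, 0, 0, 0, 0, 1], [0.0012, -0.0842, -0.03, 0, 0, 0, 1], [0.0012, -0.0842, -0.06, 0, 0, 0, 1], [0.0012, -0.0842, -0.075, 0, 0, 0, 1]]

```text
time_s: 10.45
tcp_pos: [0.5532, 0.0072, 0.1212]
ee_rot: [[0.001, -1.0, -0.006], [-1.0, -0.001, -0.0], [0.0, 0.006, -1.0]]
wrist_force: [-0.8, 0.1, -3.5]
gripper_width: 0.614
```

Request:
play_rows:
  commands:
    - [[0, 0, -0.008, 0, 0, 0, 1], [0, 0, -0.014, 0, 0, 0, 1], [0, 0, -0.02, 0, 0, 0, 1], [0, 0, -0.025, 0, 0, 0, 1], [0, 0, -0.0275, 0, 0, 0, 1]]

```text
time_s: 10.95
tcp_pos: [0.5554, 0.0069, 0.097]
ee_rot: [[0.001, -1.0, 0.0], [-1.0, -0.001, 0.0], [-0.0, -0.0, -1.0]]
wrist_force: [-0.5, -1.0, -2.2]
gripper_width: 0.617
```

Request:
play_rows:
  commands:
    - [[0, 0, -0.001, 0, 0, 0, 1], [0, 0, -0.0015, 0, 0, 0, 1], [0, 0, -0.0015, 0, 0, 0, 1]]

```text
time_s: 11.25
tcp_pos: [0.5556, 0.0068, 0.0958]
ee_rot: [[0.001, -1.0, 0.0], [-1.0, -0.001, 0.0], [-0.0, -0.0, -1.0]]
wrist_force: [-0.4, -2.0, -2.1]
gripper_width: 0.618
```

Request:
play_rows:
  commands:
    - [[0, 0, -0.001, 0, 0, 0, 1], [0, 0, -0.002, 0, 0, 0, 1], [0, 0, -0.003, 0, 0, 0, 1], [0, 0, -0.003, 0, 0, 0, 1]]

```text
time_s: 11.65
tcp_pos: [0.5555, 0.0068, 0.0924]
ee_rot: [[0.001, -1.0, 0.0], [-1.0, -0.001, 0.0], [-0.0, -0.0, -1.0]]
wrist_force: [-0.2, -1.3, -3.4]
gripper_width: 0.614
```

There's no contact 4.6 mm below pin-top height, so a keyway seems already to be over the pin. I'll keep going down carefully.

Request:
play_rows:
  commands:
    - [[0, 0, -0.003, 0, 0, 0, 1], [0, 0, -0.006, 0, 0, 0, 1], [0, 0, -0.009, 0, 0, 0, 1], [0, 0, -0.009, 0, 0, 0, 1]]

```text
time_s: 12.05
tcp_pos: [0.5554, 0.0068, 0.0838]
ee_rot: [[0.001, -1.0, -0.0], [-1.0, -0.001, -0.0], [0.0, 0.0, -1.0]]
wrist_force: [-3.5, -0.9, 4.3]
gripper_width: 0.611
```

Contact starts at TCP z of about 0.084, which matches the collar resting on the upper wheel. Now I push home, expected at about 0.079.

Request:
play_rows:
  commands:
    - [[0, 0, -0.001, 0, 0, 0, 1], [0, 0, -0.002, 0, 0, 0, 1], [0, 0, -0.003, 0, 0, 0, 1], [0, 0, -0.004, 0, 0, 0, 1], [0, 0, -0.004, 0, 0, 0, 1]]

```text
time_s: 12.55
tcp_pos: [0.5554, 0.0068, 0.0809]
ee_rot: [[0.001, -1.0, 0.0], [-1.0, -0.001, -0.0], [0.0, -0.0, -1.0]]
wrist_force: [-4.9, -0.5, 7.3]
gripper_width: 0.617
```

Request:
play_rows:
  commands:
    - [[-0.0005, 0, -0.001, 0, 0, 0, 1], [-0.0005, 0, -0.002, 0, 0, 0, 1], [-0.0005, 0, -0.002, 0, 0, 0, 1]]

```text
time_s: 12.85
tcp_pos: [0.5554, 0.0068, 0.0794]
ee_rot: [[0.002, -1.0, 0.001], [-1.0, -0.002, -0.0], [0.0, -0.001, -1.0]]
wrist_force: [-4.7, -1.2, 9.3]
gripper_width: 0.616
```

Request:
play_rows:
  commands:
    - [[0, 0, -0.001, 0, 0, 0, 1], [0, 0, -0.001, 0, 0, 0, 1], [0, 0, -0.001, 0, 0, 0, 1]]

```text
time_s: 13.15
tcp_pos: [0.5554, 0.0068, 0.0788]
ee_rot: [[0.002, -1.0, 0.002], [-1.0, -0.002, -0.0], [0.0, -0.002, -1.0]]
wrist_force: [-5.9, -0.3, 10.9]
gripper_width: 0.618
```

Request:
play_rows:
  commands:
    - [[0, 0, -0.001, 0, 0, 0, 1], [0, 0, -0.001, 0, 0, 0, 1], [0, 0, -0.001, 0, 0, 0, 1]]

```text
time_s: 13.45
tcp_pos: [0.5554, 0.0068, 0.0787]
ee_rot: [[0.002, -1.0, 0.002], [-1.0, -0.002, -0.0], [0.0, -0.002, -1.0]]
wrist_force: [-6.4, 0.1, 15.0]
gripper_width: 0.617
```

Request:
play_rows:
  commands:
    - [[0, 0, -0.001, 0, 0, 0, 1], [0, 0, -0.001, 0, 0, 0, 1], [0, 0, -0.001, 0, 0, 0, 1]]

```text
time_s: 13.75
tcp_pos: [0.5555, 0.0068, 0.0785]
ee_rot: [[0.002, -1.0, 0.002], [-1.0, -0.002, -0.001], [0.001, -0.002, -1.0]]
wrist_force: [-8.5, -0.0, 21.3]
gripper_width: 0.616
```

```bash
python3 - <<'E'
from ring import *
s=r.sense(); print(s["time_s"],s["tcp_pos"],s["wrist_force"],s["moment"],s["gripper_width"],s["effort"].round(2))
c=cap("side"); save("s5",cv2.resize(c["image"][150:250,240:360],None,fx=5,fy=5,interpolation=cv2.INTER_CUBIC))
c=cap("wrist"); save("w5",c["image"]); P=cloud(c)
m=(np.hypot(P[...,0]-.555,P[...,1]-.007)<.024)&(P[...,2]>.09)&(P[...,2]<.13); print(m.sum(),np.histogram(P[m][:,2],bins=np.arange(.09,.13,.002))); 
m&=np.hypot(P[...,0]-.555,P[...,1]-.007)>.013; print("collar top",np.median(P[m][:,2]))
E
```

```text
13.75 [0.55547628 0.0068041  0.07852066] [-8.45856634 -0.0435515  21.32106834] [ 0.20948437  2.78509502 -0.08394443] 0.6158446974716149 [ -0.06 -26.18  13.3    2.53   2.66   0.06]
4331 (array([   0,    0,    0,    0,    1,   46,   98,   66, 2606, 1514,    0,
          0,    0,    0,    0,    0,    0,    0,    0,    0]), array([0.09 , 0.092, 0.094, 0.096, 0.098, 0.1  , 0.102, 0.104, 0.106,
       0.108, 0.11 , 0.112, 0.114, 0.116, 0.118, 0.12 , 0.122, 0.124,
       0.126, 0.128, 0.13 ]))
collar top 0.10782523079112524
```

View pics/s5.png

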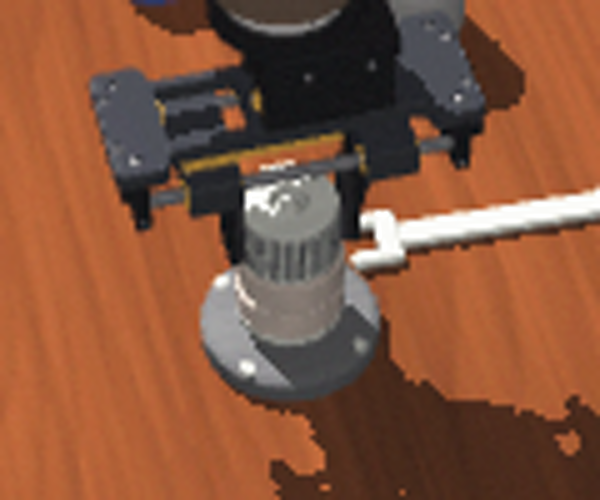

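View pics/w5.png

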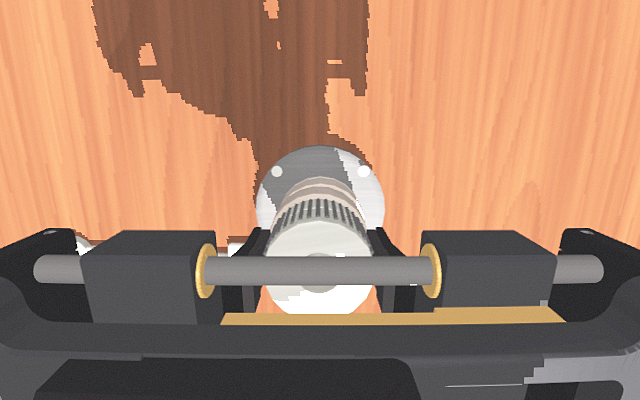

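The side crop shows the collar seated on both wheels with its top level with the spindle tip. The wrist view agrees: collar top at about 0.108 m, with the tip showing in the bore at (318,265). Force now climbs 6 N per mm without motion, which is the hard stop. I'll ease off by 1 mm to stay well under 25 N.

Request:
play_rows:
  commands:
    - [[-0.0005, 0, 0.001, 0, 0, 0, 1], [-0.0005, 0, 0.001, 0, 0, 0, 1], [-0.0005, 0, 0.001, 0, 0, 0, 1], [-0.0005, 0, 0.001, 0, 0, 0, 1], [-0.0005, 0, 0.001, 0, 0, 0, 1]]

```text
time_s: 14.35
tcp_pos: [0.5554, 0.0069, 0.0787]
ee_rot: [[0.002, -1.0, 0.003], [-1.0, -0.002, -0.0], [0.0, -0.003, -1.0]]
wrist_force: [-5.6, -1.0, 15.5]
gripper_width: 0.613
```

Request:
play_rows:
  commands:
    - [[0, 0, 0, 0, 0, 0, 1], [0, 0, 0, 0, 0, 0, 1], [0, 0, 0, 0, 0, 0, 1], [0, 0, 0, 0, 0, 0, 1], [0, 0, 0, 0, 0, 0, 1]]

```text
time_s: 14.85
tcp_pos: [0.5554, 0.0068, 0.0787]
ee_rot: [[0.002, -1.0, 0.003], [-1.0, -0.002, -0.0], [0.0, -0.003, -1.0]]
wrist_force: [-5.6, -0.9, 15.0]
gripper_width: 0.616
```

```bash
python3 - <<'E'
from h import *
s=r.sense(); print(s["time_s"],s["tcp_pos"],s["wrist_force"],s["gripper_width"])
print(r.finish_job())
E
```

```text
14.85 [0.55542432 0.0068207  0.07871105] [-5.6348577  -0.92655641 15.04130777] 0.6158621013495925
the job is handed in; nothing more can be done
None
```

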